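Tighten the leaking blanking plug of the airbrush air station

TASK

The spare port on top of the airbrush air station leaks because its square-headed brass blanking plug has only been started by hand. Shut the air off with the red lever, screw the tapered plug clockwise until it goes properly snug in its thread (firm, but stop there: forcing it further splits the alloy port), let go of it, and then turn the air fully on again. Do not put a finger on the plug while the air is on, and leave the tins, the parts tray and the wagons where they are.

Things in the scene. Friction and masses are not known exactly. Their poses are not given: they have to be found in the camera images.
- air_block: airbrush air station, fixed to the bench: aluminium manifold block 36 (x) x 138 (y) mm, top face 56 mm above the bench, on a grey base plate 68 x 272 mm; gauge and two couplers on its front (-x), black regulator knob at its -y end, ball valve and copper riser at its +y end. Origin on the bench under the block, z up. Only the plug and the lever stand higher than 60 mm.
- air_valve (a joint): turn of the red valve lever about its vertical stem, rad: 0 = air off, lever crosswise, along the block's +x; 1.571 = fully on, lever in line with the pipe, along the block's +y (counter-clockwise from above opens). Stops at both ends; it stays where it is left and needs about 0.12 N m. It starts at or near fully on; the gauge needle follows it.
- valve_stem (a point): on the axis of the valve lever, at the lever's mid height, 72 mm above the bench: x = 0, y = +85 mm of air_block; axes as air_block's
- lever_end (a point): point on the red lever 55 mm out from its stem, at mid height. The lever is a bar 12 mm wide, from 66 to 78 mm above the bench, reaching 64 mm from the stem; closed fingertips can push it sideways, with about 2.5 N near its end
- plug_fitting: the blanking plug with its aluminium hexagon collar, 30 mm across corners and 4.5 mm high, on the block's top face; the white ring under the head is sealing tape. Origin on the plug's axis at the block's top face (x = 0, y = -45 mm of air_block, 56 mm above the bench), z up; it does not turn with the plug.
- plug_head (a point): centre of the top of the plug's brass square head, 88.5 mm above the bench; its x and y are square to the flats and turn with it. The head is 16 x 16 mm, its flats reach from 64 to 88 mm above the bench, so fingers can close on them from above. Clockwise from above tightens; its height does not change. Let go, it stays as turned. Most starts need more than one grasp.
- plug_axis (a point): on the plug's axis at mid height of the head. How far it must turn differs each time and cannot be seen: it runs freely (0.03 N m) for 0.7 to 2.5 rad, binds over the next 0.5 rad (0.12, then 0.21 N m to move it), then the taper wedges: 0.3 N m to move it, and some 0.3 N m more for each further rad. Snug is 0.2 to 0.7 rad into the wedging, best 0.45; soon after 0.75 the port splits.
- port (a point): mouth of the tapered port, on the plug's axis. Its pressure on the plug (force of plug_fitting on air_block) is 0 until the taper wedges, then 73 N per rad. Held still after a turn of some 0.15 rad, the wrist reads less than when moving: near 0 while it runs or binds, 0.08 N m when 0.2 rad into the wedging, 0.13 at 0.37, 0.18 at 0.5, 0.27 at 0.65; turns of 0.08 rad or less leave twice that.
- tin_green: paint tin with a dark green lid, 33 mm across and 34 mm high, a bystander; origin under its centre
- tin_red: paint tin with a dark red lid, 33 mm across and 34 mm high, a bystander; origin under its centre
- spares_tray: open pale grey tray of spares, 60 x 90 x 22 mm, a bystander; origin under its centre
- wagon_1: brown open model wagon, 31 x 88 x 30 mm, standing on the track behind, a bystander; origin under its centre
- wagon_2: grey open model wagon, 31 x 88 x 32 mm, standing on the track behind, a bystander; origin under its centre
- wagon_3: dark red open model wagon, 31 x 88 x 30 mm, standing on the track behind, a bystander; origin under its centre

How it is judged:
By the outcome, as a careful person would: the job done as asked, in the order asked, and still so for the second after the job is handed in, with the robot touching nothing.
It also fails if it takes over 72 s, if anything falls off the work surface, if the arm or the gripper's body presses on something with over 40 N, if the wrist force passes 120 N, or if a joint passes its speed limit or range.

ROBOT

A 6-joint arm with a two-finger parallel gripper is mounted at the origin on a cart in front of the work surface, level with it; the furniture and walls round the work are solid. World frame = base frame: x ahead of the robot, y to its left, z up, the work surface at z = 0. Lengths are in m, angles in rad, forces in N, time in s.
With the tool pointing down it reaches from about 0.3 to 0.85 m from the base axis. Payload 5.4 kg.
Tool frame: the origin (TCP) lies between the finger pads; the fingertips stand 17 mm ahead of it and the grasp point (between the pads) lies 2 mm behind it; z points along the fingers, y is the line along which they close (so a half turn about z gives the same grasp; the last joint's range is limited). The gripper opens to 85 mm and grips with 20 to 120 N. Pads are 22 mm wide; open, the fingers measure 114 mm over their backs; the gripper's body (76 mm by 85 mm) begins 54 mm behind the grasp point. The pads swing forward as they close: fully open they stand 13 mm farther back than shut.
Start: joints at [-1.512, 0.158, 1.597, -0, 1.386, -0.21], TCP at [0.153, -0.554, 0.248] pointing down, gripper open.
Joint ranges: [-2.91, 2.91], [-0.94, 2.29], [0.18, 2.7], [-1.29, 4.43], [0.17, 2.64], [-3, 3]. Speed limits (rad/s): [2.57, 2.57, 3.14, 3.14, 3.14, 3.14].

INTERFACE

Orientations are given as a unit quaternion [w, x, y, z].
In Python, from bench import ctrl, get_image, camera_info, job gives the robot as it stands. The module is installed in compiled form; this text tells all that it offers.
- The arm moves only by the tool arm_command, never from a script. Its argument "series" is a list of rows, each an object of numbers: "x", "y", "z": the shift along the tool's x, y, z in m; "wx", "wy", "wz": the turn, a rotation vector about the tool's x, y, z in degrees. In form: [{"x": .., "y": .., "z": .., "wx": .., "wy": .., "wz": ..}, ...]. A call has 1 to 8 rows; each row is the pose to reach, as a shift and turn from the pose commanded when the call began, along the tool's axes at that moment; what a row does not reach only later rows make up. A row lasts 1/10 s, in which the tool goes at most 50 mm and 8.59 degrees, less where a joint would pass 70% of its speed; a pose out of reach is approached as far as the arm can. A call with a gripper value outside its range is refused whole. "grip" is the finger opening in m, from 0 to 0.0854, set as the call begins (left out, the last holds). The fingers move at their own pace and stop on an object; "grip_force" is the grip in N (left out, the last holds). Time passes only in rows, so rows that repeat a pose let the fingers close. It gives the time, the measured TCP pose, the force, the opening and the grip force at its end, in the units of the state.
- ctrl.sense(): the state, without advancing time (a new reading comes with each control period).
- get_image(name): name is "side" or "top"; returns (picture, depth): 480x640x3 uint8, blue, green, red; 480x640 float32, m along the optical axis (not along the pixel's ray), 0 where there is no reading.
- camera_info(name): a dict with "fov_y" (degrees; the focal length in pixels is half the picture's height over the tangent of half this angle, whatever the lens; pixels are square), "cx", "cy" (the principal point, pixels), "k1" (the pictures are not rectified: a ray, as slopes to the right and down, at radius r is drawn at 1 + k1 r^2 times it, then the intrinsics apply), "R" (3x3) and "t" (3): a world point X has camera coordinates R X + t. Camera axes: x right, y down, z forward; pixel columns grow to the right and rows downward; lengths in m; the calibration is good to about 2 mm. A picture is of the moment at which its call begins. camera_info takes no time and is no camera call.
- job.finish_job(): hands the job in; it is judged then, once.
The state is a dict: "time_s": time; "q": joint angles; "dq": joint speeds; "joint_torque": joint torques, N m; "position": TCP position; "tcp_rot": TCP orientation; "force": force on the tool from outside, world axes, zero at the start; "wrist_torque": the same for the moment, N m; "width": finger opening in m; "grasp_force": force on a finger pad.
Only numpy, scipy, OpenCV 4.12 (cv2) and the standard library are available. Lean on these libraries where they do the work, as an engineer would, in place of code of your own. Each camera call takes 0.05 s, during which the arm holds its last target. There are 200 camera calls.

## Working session

There is one attempt and no reset: what is moved stays moved. The work goes in short steps, Python scripts to look and compute and a tool call to move; the robot and the scene stay as the last step left them, time stands still between calls to the robot, and variables do not carry over. Pictures are saved under pics/ and viewed, at most 10 in all, crops included, and the job is handed in when it is done.

Besides the shell and the picture viewer there is one more tool, called after "Request:" by a JSON object that holds its "method" and its "body", one argument or row to a line. arm_command: Moves the arm, as the interface text tells. Its arguments: {"type":"object","properties":{"series":{"type":"array"},"grip":{"type":"number"},"grip_force":{"type":"number"}},"required":["series"]}

```bash
mkdir -p pics
cat > h.py <<'E'
import numpy as np,cv2
from bench import ctrl,get_image,camera_info,job
def cam(n):
    c=camera_info(n);f=240/np.tan(np.radians(c["fov_y"])/2)
    return c,np.array([[f,0,c["cx"]],[0,f,c["cy"]],[0,0,1]]),np.array([c["k1"],0,0,0,0]),np.array(c["R"]),np.array(c["t"])
def ray(n,u,v):
    c,K,D,R,t=cam(n);s=cv2.undistortPoints(np.array([[[u,v]]],float),K,D)[0,0]
    return -R.T@t,R.T@np.array([s[0],s[1],1])
def onz(n,u,v,z):
    o,d=ray(n,u,v);return o+d*(z-o[2])/d[2]
def proj(n,P):
    c,K,D,R,t=cam(n);return cv2.projectPoints(np.array(P,float).reshape(-1,3),cv2.Rodrigues(R)[0],t,K,D)[0][:,0]
E
python3 - <<'E'
from h import *
for n in("side","top"):
    i,d=get_image(n);cv2.imwrite(f"pics/{n}0.png",i);np.save(n+"0.npy",d);c=camera_info(n);print(c)
print(ctrl.sense())
E
```

```text
{'fov_y': 46.66801616566218, 'cx': 325.73571413968045, 'cy': 239.25109362063347, 'k1': -0.02063779942741012, 'R': array([[-0.82450962, -0.56564717, -0.01507203],
       [-0.33988236,  0.51637017, -0.78602915],
       [ 0.45239791, -0.64296588, -0.61800567]]), 't': array([0.52674361, 0.15106802, 1.01056582])}
{'fov_y': 46.59223649619186, 'cx': 319.7545093292045, 'cy': 239.3354264529447, 'k1': -0.07209300749198633, 'R': array([[ 1.06787578e-01, -9.94281720e-01, -5.23200371e-04],
       [-9.73533098e-01, -1.04452172e-01, -2.03280719e-01],
       [ 2.02063653e-01,  2.22172086e-02, -9.79120358e-01]]), 't': array([0.12418596, 0.53547153, 1.15747605])}
{'time_s': 0.1, 'q': array([-1.51210859e+00,  1.58976538e-01,  1.59809219e+00,  4.77755135e-06,
        1.38619263e+00, -2.10111563e-01]), 'dq': array([ 0.00077595, -0.00125885, -0.00260589, -0.0010019 , -0.00122008,
       -0.00075912]), 'joint_torque': array([ 3.61796310e-05, -3.96990502e+01, -3.32337642e+01, -2.52707014e-04,
        4.20763987e-03,  3.34509014e-05]), 'position': array([ 0.15264947, -0.55384593,  0.24742773]), 'tcp_rot': array([-8.31781162e-04,  9.90981668e-01,  1.33994916e-01,  6.54509187e-05]), 'force': array([0.5139392 , 0.91396138, 0.46353662]), 'wrist_torque': array([0.04957437, 0.00741699, 0.04446972]), 'grasp_force': 0.0, 'width': 0.08543901645638456}
```

View pics/top0.png

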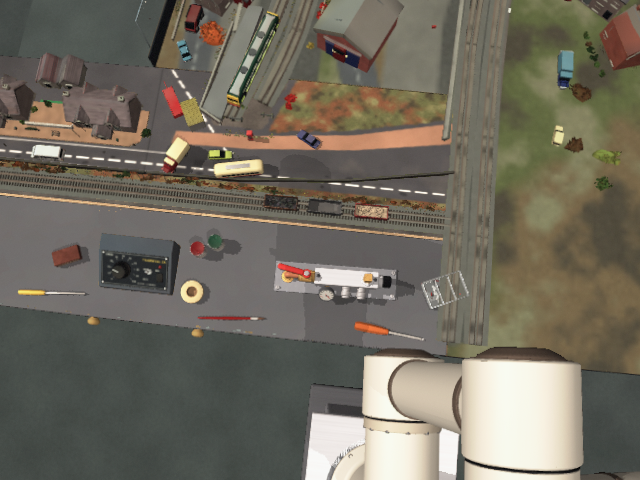

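View pics/side0.png

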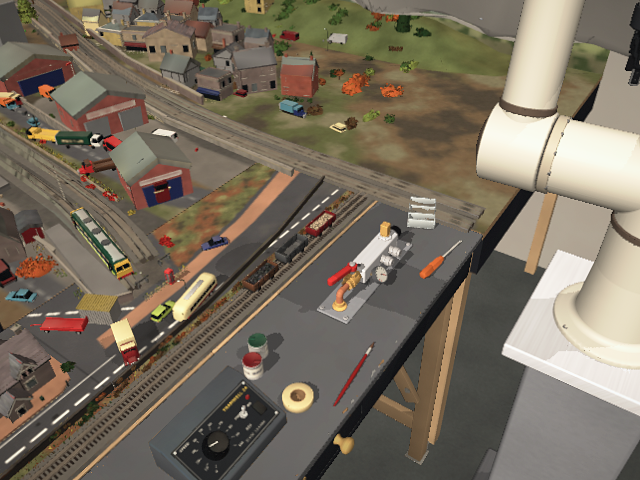

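The top picture shows the station at about (335,281). The plug is at (369,279), and the red lever at (293,270) points along +y. I'll enlarge crops from both cameras.

Run:
```python
from h import *
i=cv2.imread("pics/top0.png");cv2.imwrite("pics/topc.png",cv2.resize(i[250:310,265:405],None,fx=5.5,fy=5.5,interpolation=cv2.INTER_CUBIC))
i=cv2.imread("pics/side0.png");cv2.imwrite("pics/sidec.png",cv2.resize(i[215:330,310:420],None,fx=5,fy=5,interpolation=cv2.INTER_CUBIC))
for u,v in((274,263),(398,269),(274,293),(396,299)): print(onz("top",u,v,0.005))
print("plug",onz("top",369.5,278,.0885))
```

```text
[0.46446792 0.27826311 0.005     ]
[ 4.80578374e-01 -2.16877309e-04  5.00000000e-03]
[0.39735537 0.26997495 0.005     ]
[ 0.41291005 -0.00117473  0.005     ]
plug [0.4414233  0.06790532 0.0885    ]
```

View pics/topc.png

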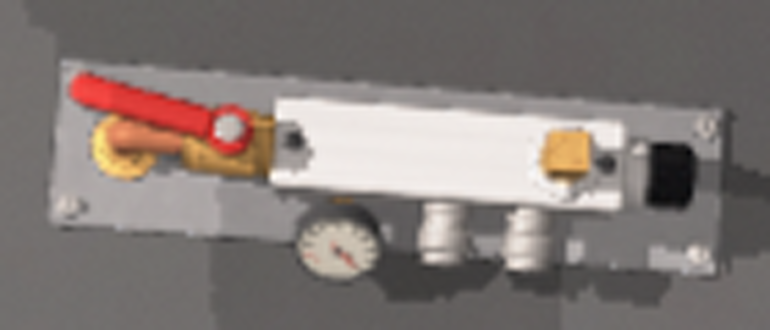

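View pics/sidec.png

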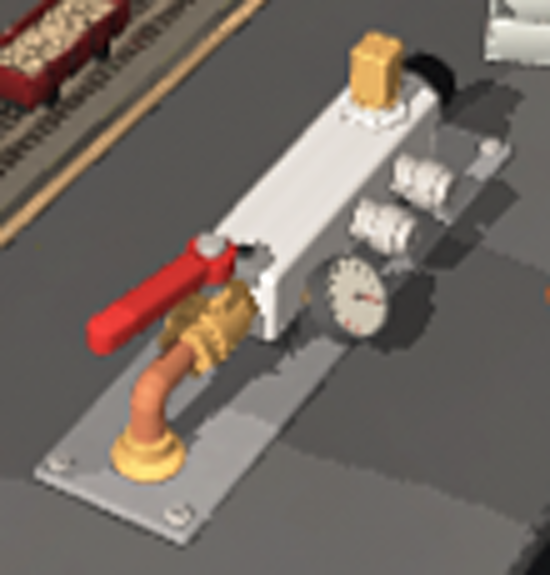

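Run:
```python
from h import *
f=lambda u,v,z:onz("top",265+(u+.5)/5.5-.5,250+(v+.5)/5.5-.5,z)
bl=np.array([f(u,v,.056) for u,v in((275,97),(625,122),(622,210),(272,185))])
ba=np.array([f(u,v,.005) for u,v in((62,60),(722,108),(718,272),(50,222))])
print(bl,ba,bl.mean(0),ba.mean(0))
for a in(bl,ba):
    d=a[0]-a[1]+a[3]-a[2];print("yaw",np.degrees(np.arctan2(-d[0],d[1])),np.linalg.norm(d)/2)
s=f(229,128,.078);e=f(82,89,.075);print("stem",s,"lev",e)
d=e-s;print("lever ang",np.degrees(np.arctan2(d[1],d[0])))
hd=np.array([f(u,v,.0885) for u,v in((547,130),(594,133),(591,178),(544,174))]);print("head",hd,hd.mean(0))
g=lambda u,v,z:onz("side",310+(u+.5)/5-.5,215+(v+.5)/5-.5,z)
h2=np.array([g(u,v,.0885) for u,v in((350,46),(375,31),(403,41),(380,57))]);print("sidehead",h2,h2.mean(0)); print("stem side",g(210,243,.079))
for h in(hd,h2):
  print([np.degrees(np.arctan2(*(h[(k+1)%4]-h[k])[[1,0]])) for k in range(4)],[np.linalg.norm(h[(k+1)%4]-h[k]) for k in range(4)])
# depth in side/top
for n,P in(("top",hd.mean(0)),("side",h2.mean(0))):
    u,v=proj(n,P)[0];d=np.load(n+"0.npy");c,K,D,R,t=cam(n)
    z=np.median(d[int(v)-1:int(v)+2,int(u)-1:int(u)+2]);o,r=ray(n,u,v);print(n,u,v,o+r*z)
```

```text
[[0.45682968 0.18510925 0.056     ]
 [0.46155616 0.04801799 0.056     ]
 [0.42701828 0.04618662 0.056     ]
 [0.42228933 0.18251073 0.056     ]] [[0.47057334 0.27478913 0.005     ]
 [0.479556   0.00452526 0.005     ]
 [0.41260793 0.00073069 0.005     ]
 [0.40403022 0.2715121  0.005     ]] [0.44192336 0.11545615 0.056     ] [0.44169187 0.13788929 0.005     ]
yaw 1.9806518908405246 0.13678940807442075
yaw 1.8589606783349066 0.27066509048045756
stem [0.43961682 0.20074926 0.078     ] lev [0.44904468 0.25888475 0.075     ]
lever ang 80.78850950309598
head [[0.45022199 0.08014771 0.0885    ]
 [0.45096989 0.06227406 0.0885    ]
 [0.43371726 0.06188258 0.0885    ]
 [0.43335097 0.07973989 0.0885    ]] [0.44206503 0.07101106 0.0885    ]
sidehead [[0.45207289 0.08006782 0.0885    ]
 [0.44877021 0.065816   0.0885    ]
 [0.43608825 0.06556026 0.0885    ]
 [0.43847251 0.07988574 0.0885    ]] [0.44385096 0.07283246 0.0885    ]
stem side [0.43994896 0.2031605  0.079     ]
[np.float64(-87.60394005600149), np.float64(-178.70009451447572), np.float64(91.17507750182438), np.float64(1.3847564509613193)] [np.float64(0.017889289595675473), np.float64(0.017257069275232316), np.float64(0.017861066150745755), np.float64(0.01687594648844976)]
[np.float64(-103.04728062207712), np.float64(-178.8447512349022), np.float64(80.55059753163285), np.float64(0.7670136789165032)] [np.float64(0.014629492636558074), np.float64(0.01268453458487912), np.float64(0.014522537558043638), np.float64(0.013601596327828168)]
top 368.046147377322 277.54000633165697 [0.44213815 0.07097505 0.08799757]
side 385.00113230873126 223.3417005121877 [0.44433348 0.07190679 0.08773017]
```

```bash
cat >> h.py <<'E'
from scipy.spatial.transform import Rotation as Ro
C=np.array([.442,.1158]);YB=np.radians(1.9)
STEM=np.array([.4392,.2010]);PLUG=np.array([.4434,.0713])
def to(P,yaw,p=None,y0=None):
    """shift/turn in tool axes from pose (p, yaw y0) to (P,yaw deg) with tool down"""
    s=ctrl.sense()
    if p is None:
        p=s["position"];q=s["tcp_rot"]
        R=Ro.from_quat(np.r_[q[1:],q[0]]).as_matrix();y0=np.degrees(np.arctan2(R[1,0],R[0,0]))
    a=np.radians(y0);d=np.array(P)-p
    print("x %.4f y %.4f z %.4f wz %.2f"%(d[0]*np.cos(a)+d[1]*np.sin(a),d[0]*np.sin(a)-d[1]*np.cos(a),-d[2],-((yaw-y0+180)%360-180)))
def lev(th,r,off):
    """point at r along lever at world angle th deg, off behind it (clockwise push if off>0, toward the CCW side)"""
    t=np.radians(th);u=np.array([np.cos(t),np.sin(t)]);n=np.array([-u[1],u[0]])
    return STEM+r*u+off*n
def st():
    s=ctrl.sense();q=s["tcp_rot"];R=Ro.from_quat(np.r_[q[1:],q[0]]).as_matrix()
    print("t %.2f"%s["time_s"],s["position"].round(4),"yaw %.2f"%np.degrees(np.arctan2(R[1,0],R[0,0])),"F",s["force"].round(2),"T",s["wrist_torque"].round(3),"q6 %.2f"%s["q"][5],"w %.4f"%s["width"],"g %.1f"%s["grasp_force"])
E
python3 - <<'E'
from h import *
st();to([.45,-.10,.2],90);A=lev(81,.045,.032);print(A)
to([*A,.2],171)
E
```

```text
t 0.10 [ 0.1526 -0.5538  0.2474] yaw 15.40 F [0.51 0.91 0.46] T [0.05  0.007 0.044] q6 -0.21 w 0.0854 g 0.0
x 0.4072 y -0.3586 z 0.0474 wz -74.60
[0.41463352 0.25045188]
x 0.4662 y -0.7058 z 0.0474 wz -155.60
```

Request:
{"method": "arm_command", "body": {
  "series": [
    {"x": 0.407,"y": -0.359,"z": 0.047,"wz": -75},
    {"x": 0.407,"y": -0.359,"z": 0.047,"wz": -75},
    {"x": 0.407,"y": -0.359,"z": 0.047,"wz": -75},
    {"x": 0.407,"y": -0.359,"z": 0.047,"wz": -75},
    {"x": 0.407,"y": -0.359,"z": 0.047,"wz": -75},
    {"x": 0.407,"y": -0.359,"z": 0.047,"wz": -75},
    {"x": 0.407,"y": -0.359,"z": 0.047,"wz": -75},
    {"x": 0.407,"y": -0.359,"z": 0.047,"wz": -75}
  ],
  "grip": 0,
  "grip_force": 40
}}

```text
invalid input
```

```bash
python3 -c "
from h import *
st();to([*lev(81,.045,.032),.2],171)"
```

```text
t 0.10 [ 0.1526 -0.5538  0.2474] yaw 15.40 F [0.51 0.91 0.46] T [0.05  0.007 0.044] q6 -0.21 w 0.0854 g 0.0
x 0.4662 y -0.7058 z 0.0474 wz -155.60
```

Request:
{"method": "arm_command", "body": {
  "series": [
    {"x": 0.407,"y": -0.359,"z": 0.047,"wx": 0,"wy": 0,"wz": -75},
    {"x": 0.407,"y": -0.359,"z": 0.047,"wx": 0,"wy": 0,"wz": -75},
    {"x": 0.407,"y": -0.359,"z": 0.047,"wx": 0,"wy": 0,"wz": -75},
    {"x": 0.407,"y": -0.359,"z": 0.047,"wx": 0,"wy": 0,"wz": -75},
    {"x": 0.407,"y": -0.359,"z": 0.047,"wx": 0,"wy": 0,"wz": -75},
    {"x": 0.407,"y": -0.359,"z": 0.047,"wx": 0,"wy": 0,"wz": -75},
    {"x": 0.407,"y": -0.359,"z": 0.047,"wx": 0,"wy": 0,"wz": -75},
    {"x": 0.407,"y": -0.359,"z": 0.047,"wx": 0,"wy": 0,"wz": -75}
  ],
  "grip": 0,
  "grip_force": 40
}}

```text
time_s: 0.9
position: [0.3713, -0.2188, 0.2134]
tcp_rot: [0.0, 0.74, 0.672, 0.0]
force: [1.2, 0.1, 0.5]
width: -0.0001
grasp_force: 0.0
```

```bash
python3 -c "
from h import *
st();to([*lev(81,.045,.032),.2],171)"
```

```text
t 0.90 [ 0.3713 -0.2188  0.2134] yaw 84.48 F [1.17 0.11 0.45] T [ 0.002 -0.029 -0.006] q6 -0.72 w -0.0001 g 0.0
x 0.4713 y -0.0020 z 0.0134 wz -86.52
```

Request:
{"method": "arm_command", "body": {
  "series": [
    {"x": 0.46,"y": -0.002,"z": 0.013,"wx": 0,"wy": 0,"wz": -86},
    {"x": 0.46,"y": -0.002,"z": 0.013,"wx": 0,"wy": 0,"wz": -86},
    {"x": 0.46,"y": -0.002,"z": 0.013,"wx": 0,"wy": 0,"wz": -86},
    {"x": 0.46,"y": -0.002,"z": 0.013,"wx": 0,"wy": 0,"wz": -86},
    {"x": 0.46,"y": -0.002,"z": 0.013,"wx": 0,"wy": 0,"wz": -86},
    {"x": 0.46,"y": -0.002,"z": 0.013,"wx": 0,"wy": 0,"wz": -86},
    {"x": 0.46,"y": -0.002,"z": 0.013,"wx": 0,"wy": 0,"wz": -86},
    {"x": 0.46,"y": -0.002,"z": 0.013,"wx": 0,"wy": 0,"wz": -86}
  ]
}}

```text
time_s: 1.7
position: [0.4093, 0.1793, 0.2023]
tcp_rot: [0.0, 0.231, 0.973, -0.0]
force: [0.7, -0.7, -0.5]
width: -0.0
grasp_force: 0.0
```

```bash
python3 -c "
from h import *
st();to([*lev(81,.045,.032),.15],171)"
```

```text
t 1.70 [0.4093 0.1793 0.2023] yaw 153.28 F [ 0.73 -0.73 -0.45] T [-0.016  0.047 -0.025] q6 -0.96 w -0.0000 g 0.0
x 0.0272 y 0.0659 z 0.0523 wz -17.72
```

Request:
{"method": "arm_command", "body": {
  "series": [
    {"x": 0.024,"y": 0.06,"z": 0.05,"wx": 0,"wy": 0,"wz": -17.5},
    {"x": 0.024,"y": 0.06,"z": 0.05,"wx": 0,"wy": 0,"wz": -17.5},
    {"x": 0.024,"y": 0.06,"z": 0.05,"wx": 0,"wy": 0,"wz": -17.5},
    {"x": 0.024,"y": 0.06,"z": 0.05,"wx": 0,"wy": 0,"wz": -17.5},
    {"x": 0.024,"y": 0.06,"z": 0.05,"wx": 0,"wy": 0,"wz": -17.5}
  ]
}}

```text
time_s: 2.2
position: [0.4163, 0.2408, 0.1532]
tcp_rot: [0.001, 0.085, 0.996, 0.0]
force: [-0.8, -0.0, -0.4]
width: -0.0001
grasp_force: 0.0
```

```bash
python3 -c "
from h import *
st();to([*lev(81,.045,.032),.083],171)"
```

```text
t 2.20 [0.4163 0.2408 0.1532] yaw 170.29 F [-0.77 -0.04 -0.41] T [-0.033 -0.033  0.014] q6 -1.13 w -0.0001 g 0.0
x 0.0033 y 0.0092 z 0.0702 wz -0.71
```

Request:
{"method": "arm_command", "body": {
  "series": [
    {"x": 0.003,"y": 0.009,"z": 0.035,"wx": 0,"wy": 0,"wz": 0},
    {"x": 0.003,"y": 0.009,"z": 0.069,"wx": 0,"wy": 0,"wz": 0},
    {"x": 0.003,"y": 0.009,"z": 0.069,"wx": 0,"wy": 0,"wz": 0},
    {"x": 0.003,"y": 0.009,"z": 0.069,"wx": 0,"wy": 0,"wz": 0}
  ]
}}

```text
time_s: 2.6
position: [0.4149, 0.2502, 0.0845]
tcp_rot: [0.0, 0.085, 0.996, 0.0]
force: [0.2, -0.1, 1.6]
width: -0.0001
grasp_force: 0.0
```

```bash
python3 -c "
from h import *
st()
for th in (81,73,65,57,49,41,33,25): print(th,end=' ');to([*lev(th,.045,.0175),.083],th+90)"
```

```text
t 2.60 [0.4149 0.2502 0.0845] yaw 170.30 F [ 0.24 -0.13  1.59] T [-0.008 -0.002 -0.022] q6 -1.11 w -0.0001 g 0.0
81 x -0.0142 y 0.0004 z 0.0015 wz -0.70
73 x -0.0206 y 0.0025 z 0.0015 wz 7.30
65 x -0.0273 y 0.0036 z 0.0015 wz 15.30
57 x -0.0340 y 0.0039 z 0.0015 wz 23.30
49 x -0.0407 y 0.0032 z 0.0015 wz 31.30
41 x -0.0472 y 0.0015 z 0.0015 wz 39.30
33 x -0.0535 y -0.0010 z 0.0015 wz 47.30
25 x -0.0593 y -0.0044 z 0.0015 wz 55.30
```

Request:
{"method": "arm_command", "body": {
  "series": [
    {"x": -0.014,"y": 0.0,"z": 0.001,"wx": 0,"wy": 0,"wz": 0},
    {"x": -0.0206,"y": 0.0025,"z": 0.001,"wx": 0,"wy": 0,"wz": 7.3},
    {"x": -0.0273,"y": 0.0036,"z": 0.001,"wx": 0,"wy": 0,"wz": 15.3},
    {"x": -0.034,"y": 0.0039,"z": 0.001,"wx": 0,"wy": 0,"wz": 23.3},
    {"x": -0.0407,"y": 0.0032,"z": 0.001,"wx": 0,"wy": 0,"wz": 31.3},
    {"x": -0.0472,"y": 0.0015,"z": 0.001,"wx": 0,"wy": 0,"wz": 39.3},
    {"x": -0.0535,"y": -0.001,"z": 0.001,"wx": 0,"wy": 0,"wz": 47.3},
    {"x": -0.0593,"y": -0.0044,"z": 0.001,"wx": 0,"wy": 0,"wz": 55.3}
  ]
}}

```text
time_s: 3.4
position: [0.4735, 0.2367, 0.0844]
tcp_rot: [0.0, 0.539, 0.842, 0.001]
force: [-2.9, 1.0, -0.6]
width: -0.0
grasp_force: 1.6
```

```bash
python3 -c "
from h import *
st()
P=lev(25,.045,.0175)
for th in (25,17,9,2,0): print(th,end=' ');to([*lev(th,.045,.0175),.083],th+90,np.r_[P,.083],115)
i,d=get_image('top');cv2.imwrite('pics/t1.png',cv2.resize(i[230:320,250:410],None,fx=4.5,fy=4.5,interpolation=cv2.INTER_CUBIC))"
```

```text
t 3.40 [0.4735 0.2367 0.0844] yaw 114.73 F [-2.89  1.   -0.58] T [0.292 0.597 0.013] q6 -0.20 w -0.0000 g 1.6
25 x 0.0000 y 0.0000 z -0.0000 wz 0.00
17 x -0.0064 y 0.0020 z -0.0000 wz 8.00
9 x -0.0131 y 0.0031 z -0.0000 wz 16.00
2 x -0.0190 y 0.0033 z -0.0000 wz 23.00
0 x -0.0207 y 0.0032 z -0.0000 wz 25.00
```

View pics/t1.png

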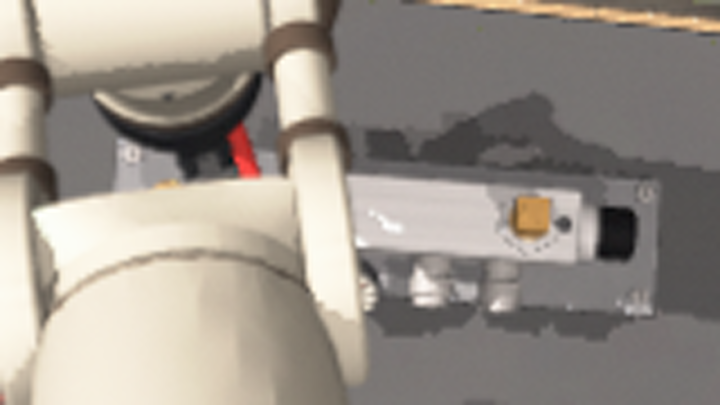

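The lever (red, at (245,150)) is swinging crosswise ahead of the fingers. I'll continue until it meets the stop.

Request:
{"method": "arm_command", "body": {
  "series": [
    {"x": -0.0064,"y": 0.002,"z": 0,"wx": 0,"wy": 0,"wz": 8},
    {"x": -0.0131,"y": 0.0031,"z": 0,"wx": 0,"wy": 0,"wz": 16},
    {"x": -0.019,"y": 0.0033,"z": 0,"wx": 0,"wy": 0,"wz": 23},
    {"x": -0.0215,"y": 0.0033,"z": 0,"wx": 0,"wy": 0,"wz": 23},
    {"x": -0.0215,"y": 0.0033,"z": 0,"wx": 0,"wy": 0,"wz": 23}
  ]
}}

```text
time_s: 3.95
position: [0.4849, 0.2202, 0.0843]
tcp_rot: [-0.001, 0.693, 0.721, 0.002]
force: [-4.7, 8.2, 1.7]
width: -0.0002
grasp_force: 4.1
```

```bash
python3 -c "
from h import *
st()"
```

```text
t 3.95 [0.4849 0.2202 0.0843] yaw 92.22 F [-4.68  8.24  1.68] T [ 1.31   0.711 -0.081] q6 0.16 w -0.0002 g 4.1
```

Request:
{"method": "arm_command", "body": {
  "series": [
    {"x": -0.0015,"y": 0,"z": 0,"wx": 0,"wy": 0,"wz": 0},
    {"x": -0.0015,"y": 0,"z": 0,"wx": 0,"wy": 0,"wz": 0},
    {"x": -0.0015,"y": 0,"z": 0,"wx": 0,"wy": 0,"wz": 0}
  ]
}}

```text
time_s: 4.25
position: [0.4849, 0.22, 0.0843]
tcp_rot: [-0.002, 0.693, 0.721, 0.003]
force: [-3.5, 13.1, 0.1]
width: -0.0002
grasp_force: 6.5
```

Request:
{"method": "arm_command", "body": {
  "series": [
    {"x": 0.02,"y": 0,"z": 0,"wx": 0,"wy": 0,"wz": 0},
    {"x": 0.02,"y": 0,"z": -0.03,"wx": 0,"wy": 0,"wz": 0},
    {"x": 0.02,"y": 0,"z": -0.06,"wx": 0,"wy": 0,"wz": 0},
    {"x": 0.02,"y": 0,"z": -0.06,"wx": 0,"wy": 0,"wz": 0}
  ],
  "grip": 0.045
}}

```text
time_s: 4.65
position: [0.4884, 0.2378, 0.1491]
tcp_rot: [0.004, 0.693, 0.721, 0.005]
force: [0.7, 0.0, 0.6]
width: 0.0452
grasp_force: 0.0
```

```bash
python3 -c "
from h import *
st();to([*PLUG,.15],181.7)"
```

```text
t 4.65 [0.4884 0.2378 0.1491] yaw 92.31 F [0.7  0.02 0.62] T [-0.016  0.033 -0.029] q6 0.19 w 0.0452 g 0.0
x -0.1646 y -0.0516 z -0.0009 wz -89.39
```

Against the stop, the force rose with no further motion. Next I'll go above the plug.

Request:
{"method": "arm_command", "body": {
  "series": [
    {"x": -0.164,"y": -0.051,"z": -0.01,"wx": 0,"wy": 0,"wz": -89},
    {"x": -0.164,"y": -0.051,"z": -0.01,"wx": 0,"wy": 0,"wz": -89},
    {"x": -0.164,"y": -0.051,"z": -0.01,"wx": 0,"wy": 0,"wz": -89},
    {"x": -0.164,"y": -0.051,"z": -0.01,"wx": 0,"wy": 0,"wz": -89},
    {"x": -0.164,"y": -0.051,"z": -0.01,"wx": 0,"wy": 0,"wz": -89},
    {"x": -0.164,"y": -0.051,"z": -0.01,"wx": 0,"wy": 0,"wz": -89},
    {"x": -0.164,"y": -0.051,"z": -0.01,"wx": 0,"wy": 0,"wz": -89},
    {"x": -0.164,"y": -0.051,"z": -0.01,"wx": 0,"wy": 0,"wz": -89}
  ]
}}

```text
time_s: 5.45
position: [0.4395, 0.0705, 0.1534]
tcp_rot: [0.001, 0.191, 0.982, -0.0]
force: [0.1, 0.2, 1.0]
width: 0.0452
grasp_force: 0.0
```

```bash
python3 -c "
from h import *
st();to([*PLUG,.15],181.7)"
```

```text
t 5.45 [0.4395 0.0705 0.1534] yaw 157.99 F [0.08 0.16 1.02] T [ 0.029 -0.007  0.106] q6 -1.30 w 0.0452 g 0.0
x -0.0033 y 0.0022 z 0.0034 wz -23.71
```

Request:
{"method": "arm_command", "body": {
  "series": [
    {"x": -0.0033,"y": 0.0022,"z": 0.003,"wx": 0,"wy": 0,"wz": -23},
    {"x": -0.0033,"y": 0.0022,"z": 0.003,"wx": 0,"wy": 0,"wz": -23},
    {"x": -0.0033,"y": 0.0022,"z": 0.003,"wx": 0,"wy": 0,"wz": -23},
    {"x": -0.0033,"y": 0.0022,"z": 0.003,"wx": 0,"wy": 0,"wz": -23},
    {"x": -0.0033,"y": 0.0022,"z": 0.003,"wx": 0,"wy": 0,"wz": -23}
  ]
}}

```text
time_s: 5.95
position: [0.443, 0.0717, 0.15]
tcp_rot: [0.001, -0.004, 1.0, -0.0]
force: [0.7, -0.3, -0.3]
width: 0.0452
grasp_force: 0.0
```

```bash
python3 -c "
from h import *
st();to([*PLUG,.0825],181.7)
i,d=get_image('side');cv2.imwrite('pics/s1.png',cv2.resize(i[180:330,310:430],None,fx=4,fy=4,interpolation=cv2.INTER_CUBIC))"
```

```text
t 5.95 [0.443  0.0717 0.15  ] yaw -179.56 F [ 0.72 -0.27 -0.31] T [-0.007  0.009  0.037] q6 -1.69 w 0.0452 g 0.0
x -0.0004 y -0.0004 z 0.0675 wz -1.26
```

View pics/s1.png

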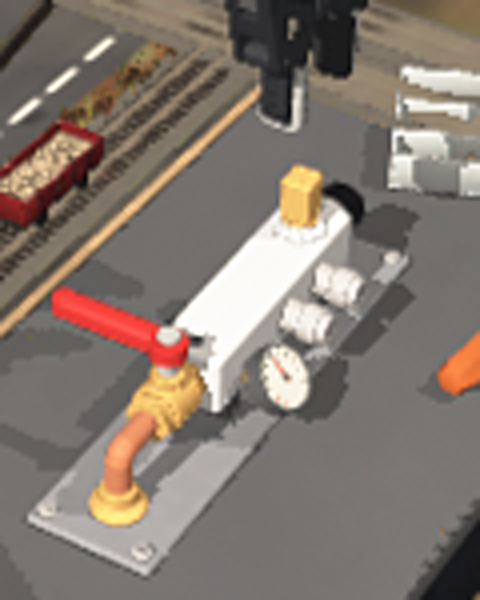

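The lever (55–185, 290–360) now lies crosswise and the gauge needle has swung over. The fingers hang above the plug at (300,190). I'll go down and grip it.

Request:
{"method": "arm_command", "body": {
  "series": [
    {"x": 0,"y": 0,"z": 0.035,"wx": 0,"wy": 0,"wz": -1.2},
    {"x": 0,"y": 0,"z": 0.0675,"wx": 0,"wy": 0,"wz": -1.2},
    {"x": 0,"y": 0,"z": 0.0675,"wx": 0,"wy": 0,"wz": -1.2},
    {"x": 0,"y": 0,"z": 0.0675,"wx": 0,"wy": 0,"wz": -1.2},
    {"x": 0,"y": 0,"z": 0.0675,"wx": 0,"wy": 0,"wz": -1.2}
  ]
}}

```text
time_s: 6.5
position: [0.444, 0.0719, 0.0839]
tcp_rot: [0.002, -0.015, 1.0, -0.0]
force: [-0.5, -0.3, 0.7]
width: 0.0451
grasp_force: 0.0
```

Request:
{"method": "arm_command", "body": {
  "series": [
    {"x": 0,"y": 0,"z": 0,"wx": 0,"wy": 0,"wz": 0},
    {"x": 0,"y": 0,"z": 0,"wx": 0,"wy": 0,"wz": 0},
    {"x": 0,"y": 0,"z": 0,"wx": 0,"wy": 0,"wz": 0},
    {"x": 0,"y": 0,"z": 0,"wx": 0,"wy": 0,"wz": 0}
  ],
  "grip": 0,
  "grip_force": 60
}}

```text
time_s: 6.9
position: [0.4435, 0.0723, 0.0835]
tcp_rot: [0.001, -0.015, 1.0, 0.0]
force: [-0.7, 1.9, 6.3]
width: 0.0147
grasp_force: 58.7
```

```bash
python3 -c "
from h import *
st()"
```

```text
t 6.90 [0.4435 0.0723 0.0835] yaw -178.29 F [-0.68  1.91  6.3 ] T [0.277 0.169 0.031] q6 -1.71 w 0.0147 g 58.7
```

Request:
{"method": "arm_command", "body": {
  "series": [
    {"x": 0,"y": 0,"z": 0,"wx": 0,"wy": 0,"wz": 8},
    {"x": 0,"y": 0,"z": 0,"wx": 0,"wy": 0,"wz": 16},
    {"x": 0,"y": 0,"z": 0,"wx": 0,"wy": 0,"wz": 24},
    {"x": 0,"y": 0,"z": 0,"wx": 0,"wy": 0,"wz": 32},
    {"x": 0,"y": 0,"z": 0,"wx": 0,"wy": 0,"wz": 40},
    {"x": 0,"y": 0,"z": 0,"wx": 0,"wy": 0,"wz": 48},
    {"x": 0,"y": 0,"z": 0,"wx": 0,"wy": 0,"wz": 56},
    {"x": 0,"y": 0,"z": 0,"wx": 0,"wy": 0,"wz": 56}
  ]
}}

```text
time_s: 7.7
position: [0.4432, 0.0718, 0.0834]
tcp_rot: [0.001, 0.457, 0.889, 0.0]
force: [-2.4, -0.6, 6.6]
width: 0.0148
grasp_force: 59.0
```

```bash
python3 -c "
from h import *
st()"
```

```text
t 7.70 [0.4432 0.0718 0.0834] yaw 125.55 F [-2.41 -0.58  6.62] T [-0.144  0.48  -0.027] q6 -0.73 w 0.0148 g 59.0
```

Request:
{"method": "arm_command", "body": {
  "series": [
    {"x": 0,"y": 0,"z": 0,"wx": 0,"wy": 0,"wz": 8.5},
    {"x": 0,"y": 0,"z": 0,"wx": 0,"wy": 0,"wz": 17},
    {"x": 0,"y": 0,"z": 0,"wx": 0,"wy": 0,"wz": 17},
    {"x": 0,"y": 0,"z": 0,"wx": 0,"wy": 0,"wz": 17}
  ]
}}

```text
time_s: 8.1
position: [0.443, 0.0717, 0.0834]
tcp_rot: [0.001, 0.583, 0.813, -0.0]
force: [-3.5, -1.5, 7.6]
width: 0.0146
grasp_force: 59.1
```

```bash
python3 -c "
from h import *
st()"
```

```text
t 8.10 [0.443  0.0717 0.0834] yaw 108.73 F [-3.48 -1.46  7.63] T [-0.208  0.578  0.005] q6 -0.44 w 0.0146 g 59.1
```

Request:
{"method": "arm_command", "body": {
  "series": [
    {"x": 0,"y": 0,"z": 0,"wx": 0,"wy": 0,"wz": 8.5},
    {"x": 0,"y": 0,"z": 0,"wx": 0,"wy": 0,"wz": 17},
    {"x": 0,"y": 0,"z": 0,"wx": 0,"wy": 0,"wz": 17},
    {"x": 0,"y": 0,"z": 0,"wx": 0,"wy": 0,"wz": 17}
  ]
}}

```text
time_s: 8.5
position: [0.4428, 0.0717, 0.0834]
tcp_rot: [0.0, 0.696, 0.718, -0.0]
force: [-4.0, -1.1, 7.8]
width: 0.0146
grasp_force: 59.2
```

```bash
python3 -c "
from h import *
st()"
```

```text
t 8.50 [0.4428 0.0717 0.0834] yaw 91.73 F [-4.05 -1.11  7.8 ] T [-0.247  0.739  0.026] q6 -0.14 w 0.0146 g 59.2
```

Request:
{"method": "arm_command", "body": {
  "series": [
    {"x": 0,"y": 0,"z": 0,"wx": 0,"wy": 0,"wz": 8.5},
    {"x": 0,"y": 0,"z": 0,"wx": 0,"wy": 0,"wz": 17},
    {"x": 0,"y": 0,"z": 0,"wx": 0,"wy": 0,"wz": 17},
    {"x": 0,"y": 0,"z": 0,"wx": 0,"wy": 0,"wz": 17}
  ]
}}

```text
time_s: 8.9
position: [0.4426, 0.0718, 0.0834]
tcp_rot: [0.0, 0.795, 0.607, -0.0]
force: [-5.4, -0.3, 10.1]
width: 0.0148
grasp_force: 59.3
```

```bash
python3 -c "
from h import *
st()"
```

```text
t 8.90 [0.4426 0.0718 0.0834] yaw 74.73 F [-5.37 -0.34 10.07] T [-0.185  0.883 -0.078] q6 0.16 w 0.0148 g 59.3
```

```bash
cat >> h.py <<'E'
def avg(n=6):
    a=[]
    for _ in range(n): get_image("top");a.append(ctrl.sense()["wrist_torque"][2])
    st();print("Tz",np.round(a,3),"mean %.3f"%np.mean(a))
E
python3 -c "
from h import *
avg()"
```

```text
t 9.20 [0.4426 0.0718 0.0834] yaw 74.74 F [-4.53 -1.3   9.4 ] T [-0.198  0.859 -0.001] q6 0.16 w 0.0150 g 59.3
Tz [-0.07  -0.019 -0.021 -0.002 -0.024 -0.001] mean -0.023
```

Request:
{"method": "arm_command", "body": {
  "series": [
    {"x": 0,"y": 0,"z": 0,"wx": 0,"wy": 0,"wz": 8.5},
    {"x": 0,"y": 0,"z": 0,"wx": 0,"wy": 0,"wz": 17},
    {"x": 0,"y": 0,"z": 0,"wx": 0,"wy": 0,"wz": 17}
  ]
}}

```text
time_s: 9.5
position: [0.4425, 0.0719, 0.0834]
tcp_rot: [0.0, 0.877, 0.481, -0.0]
force: [-5.2, -0.5, 9.8]
width: 0.0144
grasp_force: 59.4
```

```bash
python3 -c "
from h import *
avg()"
```

```text
t 9.80 [0.4425 0.0719 0.0834] yaw 57.73 F [-4.99 -0.75  9.78] T [-0.21   1.     0.023] q6 0.45 w 0.0147 g 59.4
Tz [-0.036  0.022  0.006 -0.022  0.01   0.023] mean 0.000
```

Request:
{"method": "arm_command", "body": {
  "series": [
    {"x": 0,"y": 0,"z": 0,"wx": 0,"wy": 0,"wz": 8.5},
    {"x": 0,"y": 0,"z": 0,"wx": 0,"wy": 0,"wz": 17},
    {"x": 0,"y": 0,"z": 0,"wx": 0,"wy": 0,"wz": 17}
  ]
}}

```text
time_s: 10.1
position: [0.4423, 0.072, 0.0834]
tcp_rot: [0.0, 0.938, 0.347, -0.0]
force: [-5.9, 0.2, 10.9]
width: 0.0149
grasp_force: 59.5
```

```bash
python3 -c "
from h import *
avg()"
```

```text
t 10.40 [0.4423 0.072  0.0834] yaw 40.73 F [-5.72 -0.7   9.93] T [-0.095  1.054 -0.029] q6 0.75 w 0.0142 g 59.5
Tz [-0.064 -0.017 -0.052 -0.017 -0.015 -0.029] mean -0.033
```

Request:
{"method": "arm_command", "body": {
  "series": [
    {"x": 0,"y": 0,"z": 0,"wx": 0,"wy": 0,"wz": 8.5},
    {"x": 0,"y": 0,"z": 0,"wx": 0,"wy": 0,"wz": 17},
    {"x": 0,"y": 0,"z": 0,"wx": 0,"wy": 0,"wz": 17}
  ]
}}

```text
time_s: 10.7
position: [0.4423, 0.0722, 0.0834]
tcp_rot: [-0.0, 0.979, 0.204, -0.001]
force: [-7.2, 0.6, 10.5]
width: 0.0148
grasp_force: 59.5
```

```bash
python3 -c "
from h import *
avg()"
```

```text
t 11.00 [0.4423 0.0721 0.0834] yaw 23.73 F [-5.84  0.54 11.57] T [0.144 1.088 0.014] q6 1.05 w 0.0150 g 59.5
Tz [-0.094 -0.021  0.033  0.006 -0.1    0.014] mean -0.027
```

Request:
{"method": "arm_command", "body": {
  "series": [
    {"x": 0,"y": 0,"z": 0,"wx": 0,"wy": 0,"wz": 8.5},
    {"x": 0,"y": 0,"z": 0,"wx": 0,"wy": 0,"wz": 8.5}
  ]
}}

```text
time_s: 11.2
position: [0.4422, 0.0722, 0.0834]
tcp_rot: [-0.0, 0.991, 0.131, -0.001]
force: [-5.4, 1.1, 11.3]
width: 0.0146
grasp_force: 59.5
```

```bash
python3 -c "
from h import *
avg()"
```

```text
t 11.50 [0.4422 0.0722 0.0833] yaw 15.23 F [-6.35  1.03 10.8 ] T [ 0.176  1.071 -0.004] q6 1.20 w 0.0148 g 59.5
Tz [-0.011  0.022  0.038 -0.029 -0.019 -0.004] mean -0.000
```

Request:
{"method": "arm_command", "body": {
  "series": [
    {"x": 0,"y": 0,"z": 0,"wx": 0,"wy": 0,"wz": 8.5}
  ]
}}

```text
time_s: 11.6
position: [0.4422, 0.0723, 0.0834]
tcp_rot: [-0.0, 0.998, 0.058, -0.001]
force: [-5.8, 2.1, 11.4]
width: 0.0149
grasp_force: 59.7
```

```bash
python3 -c "
from h import *
st();avg()"
```

```text
t 11.60 [0.4422 0.0723 0.0834] yaw 6.61 F [-5.75  2.12 11.38] T [0.378 1.045 0.31 ] q6 1.35 w 0.0149 g 59.7
t 11.90 [0.4422 0.0723 0.0833] yaw 6.74 F [-6.16  1.9  11.17] T [0.259 1.093 0.04 ] q6 1.34 w 0.0145 g 59.5
Tz [0.217 0.124 0.051 0.062 0.04  0.04 ] mean 0.089
```

Request:
{"method": "arm_command", "body": {
  "series": [
    {"x": 0,"y": 0,"z": 0,"wx": 0,"wy": 0,"wz": 8.5}
  ]
}}

```text
time_s: 12.0
position: [0.4422, 0.0724, 0.0834]
tcp_rot: [-0.0, 1.0, -0.016, -0.001]
force: [-6.1, 2.4, 11.1]
width: 0.0146
grasp_force: 59.7
```

```bash
python3 -c "
from h import *
st();avg(10)"
```

```text
t 12.00 [0.4422 0.0724 0.0834] yaw -1.89 F [-6.15  2.44 11.08] T [0.425 1.04  0.364] q6 1.49 w 0.0146 g 59.7
t 12.50 [0.4422 0.0724 0.0833] yaw -1.76 F [-6.87  1.59 11.61] T [0.333 1.079 0.095] q6 1.49 w 0.0145 g 59.5
Tz [0.288 0.105 0.084 0.071 0.062 0.093 0.107 0.047 0.114 0.095] mean 0.107
```

Request:
{"method": "arm_command", "body": {
  "series": [
    {"x": 0,"y": 0,"z": 0,"wx": 0,"wy": 0,"wz": 8.5}
  ]
}}

```text
time_s: 12.6
position: [0.4423, 0.0725, 0.0834]
tcp_rot: [-0.0, 0.996, -0.09, -0.001]
force: [-6.2, 3.1, 11.4]
width: 0.0143
grasp_force: 59.8
```

```bash
python3 -c "
from h import *
st();avg(10)"
```

```text
t 12.60 [0.4423 0.0725 0.0834] yaw -10.38 F [-6.21  3.08 11.37] T [0.464 1.004 0.43 ] q6 1.64 w 0.0143 g 59.8
t 13.10 [0.4422 0.0725 0.0833] yaw -10.25 F [-5.52  2.11 10.32] T [0.398 1.017 0.167] q6 1.64 w 0.0147 g 59.5
Tz [0.303 0.16  0.133 0.114 0.132 0.14  0.13  0.169 0.162 0.167] mean 0.161
```

Request:
{"method": "arm_command", "body": {
  "series": [
    {"x": 0,"y": 0,"z": 0,"wx": 0,"wy": 0,"wz": 3.5},
    {"x": 0,"y": 0,"z": 0,"wx": 0,"wy": 0,"wz": 3.5},
    {"x": 0,"y": 0,"z": 0,"wx": 0,"wy": 0,"wz": 3.5}
  ]
}}

```text
time_s: 13.4
position: [0.4423, 0.0725, 0.0834]
tcp_rot: [-0.0, 0.993, -0.12, -0.0]
force: [-6.1, 2.8, 11.3]
width: 0.0148
grasp_force: 59.6
```

Request:
{"method": "arm_command", "body": {
  "series": [
    {"x": 0,"y": 0,"z": 0,"wx": 0,"wy": 0,"wz": 0},
    {"x": 0,"y": 0,"z": 0,"wx": 0,"wy": 0,"wz": 0},
    {"x": 0,"y": 0,"z": -0.035,"wx": 0,"wy": 0,"wz": 0},
    {"x": 0,"y": 0,"z": -0.07,"wx": 0,"wy": 0,"wz": 0},
    {"x": 0,"y": 0,"z": -0.075,"wx": 0,"wy": 0,"wz": 0},
    {"x": 0,"y": 0,"z": -0.075,"wx": 0,"wy": 0,"wz": 0}
  ],
  "grip": 0.045
}}

```text
time_s: 14.0
position: [0.4435, 0.0718, 0.1582]
tcp_rot: [0.0, 0.993, -0.12, 0.002]
force: [0.3, -0.1, -0.7]
width: 0.0449
grasp_force: 0.0
```

```bash
python3 -c "
from h import *
st()
to([*lev(1.9,.045,-.035),.16],91.9);to([*lev(1.9,.045,-.035),.16],-88.1)
i,d=get_image('side');cv2.imwrite('pics/s2.png',cv2.resize(i[180:330,310:430],None,fx=4,fy=4,interpolation=cv2.INTER_CUBIC))"
```

```text
t 14.00 [0.4435 0.0718 0.1582] yaw -13.79 F [ 0.33 -0.13 -0.69] T [-0.008  0.011  0.005] q6 1.70 w 0.0449 g 0.0
x 0.0178 y -0.1029 z -0.0018 wz -105.69
x 0.0178 y -0.1029 z -0.0018 wz 74.31
```

View pics/s2.png

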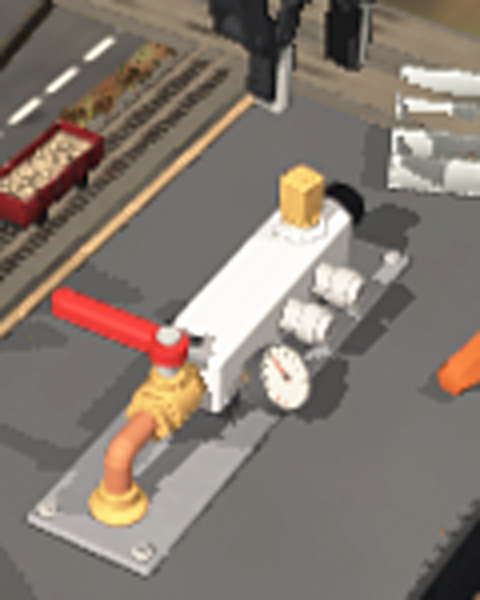

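The plug head at (300,195) shows its new angle and the lever is still crosswise. The hand is clear of the plug, so I'll go round to the -y side of the lever.

Request:
{"method": "arm_command", "body": {
  "series": [
    {"x": 0.018,"y": -0.103,"z": -0.002,"wx": 0,"wy": 0,"wz": -105.5},
    {"x": 0.018,"y": -0.103,"z": -0.002,"wx": 0,"wy": 0,"wz": -105.5},
    {"x": 0.018,"y": -0.103,"z": -0.002,"wx": 0,"wy": 0,"wz": -105.5},
    {"x": 0.018,"y": -0.103,"z": -0.002,"wx": 0,"wy": 0,"wz": -105.5},
    {"x": 0.018,"y": -0.103,"z": -0.002,"wx": 0,"wy": 0,"wz": -105.5},
    {"x": 0.018,"y": -0.103,"z": -0.002,"wx": 0,"wy": 0,"wz": -105.5},
    {"x": 0.018,"y": -0.103,"z": -0.002,"wx": 0,"wy": 0,"wz": -105.5},
    {"x": 0.018,"y": -0.103,"z": -0.002,"wx": 0,"wy": 0,"wz": -105.5}
  ],
  "grip": 0,
  "grip_force": 40
}}

```text
time_s: 14.85
position: [0.483, 0.1676, 0.1567]
tcp_rot: [-0.001, 0.886, 0.464, -0.002]
force: [-0.1, 0.4, 0.5]
width: -0.0002
grasp_force: 0.0
```

```bash
python3 -c "
from h import *
st()
to([*lev(1.9,.045,-.035),.15],91.9)"
```

```text
t 14.85 [0.483  0.1676 0.1567] yaw 55.33 F [-0.15  0.41  0.46] T [-0.003  0.01  -0.032] q6 0.70 w -0.0002 g 0.0
x 0.0012 y 0.0019 z 0.0067 wz -36.57
```

Request:
{"method": "arm_command", "body": {
  "series": [
    {"x": 0.001,"y": 0.001,"z": 0.007,"wx": 0,"wy": 0,"wz": -36.5},
    {"x": 0.001,"y": 0.001,"z": 0.007,"wx": 0,"wy": 0,"wz": -36.5},
    {"x": 0.001,"y": 0.001,"z": 0.007,"wx": 0,"wy": 0,"wz": -36.5},
    {"x": 0.001,"y": 0.001,"z": 0.007,"wx": 0,"wy": 0,"wz": -36.5},
    {"x": 0.001,"y": 0.001,"z": 0.007,"wx": 0,"wy": 0,"wz": -36.5},
    {"x": 0.001,"y": 0.001,"z": 0.04,"wx": 0,"wy": 0,"wz": -36.5},
    {"x": 0.001,"y": 0.001,"z": 0.073,"wx": 0,"wy": 0,"wz": -36.5},
    {"x": 0.001,"y": 0.001,"z": 0.073,"wx": 0,"wy": 0,"wz": -36.5}
  ]
}}

```text
time_s: 15.65
position: [0.4804, 0.1674, 0.0798]
tcp_rot: [-0.004, 0.698, 0.716, -0.005]
force: [-0.9, -0.6, 0.5]
width: -0.0003
grasp_force: 0.0
```

```bash
python3 -c "
from h import *
st()
for th in (3,11,19,27,35,43,51,59,67): print(th,end=' ');to([*lev(th,.045,-.0175),.083],th+90)"
```

```text
t 15.65 [0.4804 0.1674 0.0798] yaw 91.47 F [-0.9  -0.64  0.46] T [-0.033  0.001  0.049] q6 0.07 w -0.0003 g 0.0
3 x 0.0184 y 0.0051 z -0.0032 wz -1.53
11 x 0.0249 y 0.0069 z -0.0032 wz -9.53
19 x 0.0315 y 0.0079 z -0.0032 wz -17.53
27 x 0.0383 y 0.0078 z -0.0032 wz -25.53
35 x 0.0449 y 0.0068 z -0.0032 wz -33.53
43 x 0.0514 y 0.0050 z -0.0032 wz -41.53
51 x 0.0575 y 0.0022 z -0.0032 wz -49.53
59 x 0.0632 y -0.0014 z -0.0032 wz -57.53
67 x 0.0684 y -0.0058 z -0.0032 wz -65.53
```

Request:
{"method": "arm_command", "body": {
  "series": [
    {"x": 0.012,"y": 0.005,"z": -0.003,"wx": 0,"wy": 0,"wz": -1.5},
    {"x": 0.0249,"y": 0.0069,"z": -0.003,"wx": 0,"wy": 0,"wz": -9},
    {"x": 0.0315,"y": 0.0079,"z": -0.003,"wx": 0,"wy": 0,"wz": -17.5},
    {"x": 0.0383,"y": 0.0078,"z": -0.003,"wx": 0,"wy": 0,"wz": -25.5},
    {"x": 0.0449,"y": 0.0068,"z": -0.003,"wx": 0,"wy": 0,"wz": -33.5},
    {"x": 0.0514,"y": 0.005,"z": -0.003,"wx": 0,"wy": 0,"wz": -41.5},
    {"x": 0.0575,"y": 0.0022,"z": -0.003,"wx": 0,"wy": 0,"wz": -49.5},
    {"x": 0.0632,"y": -0.0014,"z": -0.003,"wx": 0,"wy": 0,"wz": -57.5}
  ]
}}

```text
time_s: 16.45
position: [0.4856, 0.2325, 0.0918]
tcp_rot: [0.003, 0.264, 0.964, 0.001]
force: [3.4, -0.3, -1.4]
width: 0.0
grasp_force: 1.4
```

```bash
python3 -c "
from h import *
st()
for th in (59,67,75,83,91,92): print(th,end=' ');to([*lev(th,.045,-.0175),.083],th+90)"
```

```text
t 16.45 [0.4856 0.2325 0.0918] yaw 149.37 F [ 3.4  -0.31 -1.41] T [-0.1   -0.535  0.021] q6 -0.81 w 0.0000 g 1.4
59 x 0.0061 y -0.0058 z 0.0088 wz 0.37
67 x 0.0126 y -0.0038 z 0.0088 wz -7.63
75 x 0.0192 y -0.0027 z 0.0088 wz -15.63
83 x 0.0259 y -0.0025 z 0.0088 wz -23.63
91 x 0.0326 y -0.0032 z 0.0088 wz -31.63
92 x 0.0335 y -0.0034 z 0.0088 wz -32.63
```

Request:
{"method": "arm_command", "body": {
  "series": [
    {"x": 0,"y": -0.002,"z": 0.007,"wx": 0,"wy": 0,"wz": 0},
    {"x": 0,"y": -0.002,"z": 0.007,"wx": 0,"wy": 0,"wz": 0},
    {"x": 0,"y": -0.002,"z": 0.007,"wx": 0,"wy": 0,"wz": 0}
  ]
}}

```text
time_s: 16.75
position: [0.4825, 0.2296, 0.0826]
tcp_rot: [0.001, 0.268, 0.963, 0.0]
force: [2.5, -0.6, 1.3]
width: -0.0001
grasp_force: 0.7
```

```bash
python3 -c "
from h import *
st()
for th in (59,67,75,83,91,92): print(th,end=' ');to([*lev(th,.045,-.0175),.083],th+90)"
```

```text
t 16.75 [0.4825 0.2296 0.0826] yaw 148.85 F [ 2.46 -0.6   1.27] T [-0.017 -0.243  0.027] q6 -0.81 w -0.0001 g 0.7
59 x 0.0049 y -0.0018 z -0.0004 wz -0.15
67 x 0.0113 y 0.0002 z -0.0004 wz -8.15
75 x 0.0180 y 0.0012 z -0.0004 wz -16.15
83 x 0.0247 y 0.0014 z -0.0004 wz -24.15
91 x 0.0314 y 0.0005 z -0.0004 wz -32.15
92 x 0.0322 y 0.0004 z -0.0004 wz -33.15
```

Request:
{"method": "arm_command", "body": {
  "series": [
    {"x": 0.0049,"y": -0.001,"z": 0,"wx": 0,"wy": 0,"wz": 0},
    {"x": 0.0113,"y": 0,"z": 0,"wx": 0,"wy": 0,"wz": -8},
    {"x": 0.018,"y": 0.001,"z": 0,"wx": 0,"wy": 0,"wz": -16},
    {"x": 0.0247,"y": 0.0014,"z": 0,"wx": 0,"wy": 0,"wz": -24},
    {"x": 0.0314,"y": 0.0005,"z": 0,"wx": 0,"wy": 0,"wz": -32},
    {"x": 0.0335,"y": 0.0004,"z": 0,"wx": 0,"wy": 0,"wz": -32},
    {"x": 0.0335,"y": 0.0004,"z": 0,"wx": 0,"wy": 0,"wz": -32}
  ]
}}

```text
time_s: 17.45
position: [0.4546, 0.2468, 0.0828]
tcp_rot: [0.002, -0.007, 1.0, -0.0]
force: [4.8, -1.8, 0.1]
width: -0.0003
grasp_force: 2.7
```

```bash
python3 -c "
from h import *
st()"
```

```text
t 17.45 [0.4546 0.2468 0.0828] yaw -179.19 F [ 4.82 -1.83  0.06] T [-0.242 -0.942  0.   ] q6 -1.32 w -0.0003 g 2.7
```

Request:
{"method": "arm_command", "body": {
  "series": [
    {"x": 0.002,"y": 0,"z": 0,"wx": 0,"wy": 0,"wz": 0},
    {"x": 0.002,"y": 0,"z": 0,"wx": 0,"wy": 0,"wz": 0},
    {"x": 0.002,"y": 0,"z": 0,"wx": 0,"wy": 0,"wz": 0}
  ]
}}

```text
time_s: 17.75
position: [0.4543, 0.2468, 0.083]
tcp_rot: [0.004, -0.007, 1.0, 0.0]
force: [11.2, -0.8, -4.9]
width: -0.0
grasp_force: 5.4
```

Request:
{"method": "arm_command", "body": {
  "series": [
    {"x": 0.001,"y": 0,"z": 0,"wx": 0,"wy": 0,"wz": 0},
    {"x": 0.001,"y": 0,"z": 0,"wx": 0,"wy": 0,"wz": 0},
    {"x": 0.001,"y": 0,"z": 0,"wx": 0,"wy": 0,"wz": 0}
  ]
}}

```text
time_s: 18.05
position: [0.4542, 0.2468, 0.0831]
tcp_rot: [0.005, -0.007, 1.0, 0.0]
force: [14.1, -0.8, -7.0]
width: -0.0003
grasp_force: 6.9
```

At the open stop, 14 N with no motion. I'll back off and check.

Request:
{"method": "arm_command", "body": {
  "series": [
    {"x": -0.02,"y": 0,"z": 0,"wx": 0,"wy": 0,"wz": 0},
    {"x": -0.03,"y": 0,"z": -0.03,"wx": 0,"wy": 0,"wz": 0},
    {"x": -0.03,"y": 0,"z": -0.08,"wx": 0,"wy": 0,"wz": 0},
    {"x": -0.03,"y": 0,"z": -0.12,"wx": 0,"wy": 0,"wz": 0},
    {"x": -0.03,"y": 0,"z": -0.12,"wx": 0,"wy": 0,"wz": 0}
  ]
}}

```text
time_s: 18.55
position: [0.4833, 0.2485, 0.2086]
tcp_rot: [0.005, -0.007, 1.0, 0.001]
force: [-0.2, -0.8, 0.5]
width: 0.0005
grasp_force: 0.0
```

```bash
python3 -c "
from h import *
st()
i,d=get_image('side');cv2.imwrite('pics/s3.png',cv2.resize(i[180:330,310:430],None,fx=4,fy=4,interpolation=cv2.INTER_CUBIC))"
```

```text
t 18.55 [0.4833 0.2485 0.2086] yaw -179.21 F [-0.23 -0.81  0.51] T [ 0.016 -0.056  0.01 ] q6 -1.33 w 0.0005 g 0.0
```

View pics/s3.png

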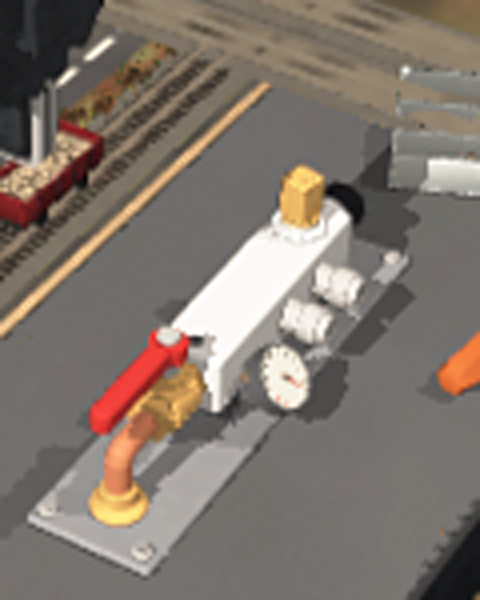

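The lever (95–185, 335–430) is in line with the pipe, the gauge needle is back up, and the plug at (300,195) is as I left it. Handing in.

```bash
python3 -c "
from h import *
print(job.finish_job())"
```

```text
the job is handed in; nothing more can be done
None
```

The job is handed in: I shut the air off, screwed the plug to an estimated 0.45 rad into the wedging (inside the 0.2–0.7 snug range), let it go, then turned the lever fully on to its stop; only the lever and plug were touched, and the hand-in returned no verdict.

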